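# Welding current up four clicks and store

## Robot

A 6-joint arm with a two-finger parallel gripper is mounted at the origin on the work surface. World frame = base frame: x ahead of the robot, y to its left, z up, the work surface at z = 0. Lengths are in m, angles in degrees, forces in N, time in s.
With the tool pointing down it reaches from about 0.35 to 0.875 m from the base axis. Payload 4.2 kg.
Tool frame: the origin (TCP) lies between the finger pads; the fingertips stand 8 mm ahead of it and the grasp point (between the pads) lies 11 mm behind it; z points along the fingers, y is the line along which they close (so a half turn about z gives the same grasp; the last joint's range is limited). The gripper opens to 87 mm and grips with 3 to 60 N. Pads are 19 mm wide; open, the fingers measure 117 mm over their backs; the gripper's body (75 mm by 190 mm) begins 51 mm behind the grasp point.
Start: joints at [-58.923, 22.042, 0.453, 0, -68.411, -14.817], TCP at [0.175, -0.6, 0.231] pointing down, gripper open.
Joint ranges: [-179.83, 179.83], [-69.29, 118.12], [-61.27, 80.66], [-181.25, 117.63], [-171.15, -9.14], [-177.46, 177.46]. Speed limits (degrees/s): [159.86, 159.86, 180, 180, 180, 180].

## Interface

Orientations are given as a 3x3 rotation matrix whose columns are the frame's x, y, z axes.
In Python, from station import sense, capture, camera_model, finish_job, find_in gives the robot as it stands. The module is installed in compiled form; this text tells all that it offers.
- The arm moves only by the tool arm_command, never from a script. Its argument "motion" is a list of rows, each a list of 7 numbers: the finger opening in mm, from 0 to 87, then the shift along the tool's x, y, z in mm, then the turn, a rotation vector about the tool's x, y, z in rad. In form: [[jaw, dx, dy, dz, rx, ry, rz], ...]. A call has 1 to 8 rows; each row shifts and turns the commanded pose from where the row before left it, along the tool's axes as they then stand; what a row does not reach is not made up. A row lasts 1/10 s, in which the tool goes at most 50 mm and 8.59 degrees, less where a joint would pass 70% of its speed; a pose out of reach is approached as far as the arm can. A call with a gripper value outside its range is refused whole. The fingers move at their own pace and stop on an object; the grip force is fixed at half the most. Time passes only in rows, so rows that do not move let the fingers close. It gives the time, the measured TCP pose, the force, the opening and the grip force at its end, in the units of the state.
- sense(): the state, without advancing time (a new reading comes with each control period).
- capture(name): name is "scene" or "side" or "wrist"; returns the picture (400x640x3 uint8, red, green, blue); there is no depth.
- camera_model(name): a dict with "fx", "fy", "cx", "cy" (pixels), "k1" (the pictures are not rectified: a ray, as slopes to the right and down, at radius r is drawn at 1 + k1 r^2 times it, then the intrinsics apply), "R" (3x3) and "t" (3): a world point X has camera coordinates R X + t. Camera axes: x right, y down, z forward; pixel columns grow to the right and rows downward; lengths in m; the calibration is good to about 2 mm. A picture is of the moment at which its call begins: read the wrist's pose just before it. camera_model takes no time and is no camera call; for the wrist camera it gives the pose at the moment of the call.
- finish_job(): hands the job in; it is judged then, once.
Trained networks look in the newest picture that a camera, given by its name, has taken for a name from the list of things; names that differ only in an ending like _2 or _b are one class to them, and where a whole thing is asked for, a point or a joint stands for the part that bears it (a point fixed in the world has none). Each returns a list of dicts, best first, with "p" (0 to 1); they miss things now and then, are a little off and sometimes report something else, mostly with a low value. They report only what shows in the picture. A call takes as long as a camera call.
- find_in(target, camera): "location" ([row, column] in pixels, amid what is visible of it).
The state is a dict: "time_s": time; "joints": joint angles; "joint_velocities": joint speeds; "effort": joint torques, N m; "tcp_pos": TCP position; "ee_rot": TCP orientation; "wrist_force": force on the tool from outside, world axes, zero at the start; "moment": the same for the moment, N m; "gripper_width": opening from 0.0 (shut) to 1.0 (fully open); "gripper_force": force on a finger pad.
Only numpy, scipy, OpenCV 4.12 (cv2) and the standard library are available. Lean on these libraries where they do the work, as an engineer would, in place of code of your own. Each camera call takes 0.05 s, during which the arm holds its last target. There are 200 camera calls.

## Task

Turn the welding current up by exactly four clicks from where it stands: with a fingertip, gently push the orange wing of its dial round clockwise (seen from above) without gripping it and without letting it go past the fourth click. Then press the green store button fully down and let it come back up. Leave the blue gas knob and everything else on the bench as it is.

Things in the scene. Friction and masses are not known exactly. Their poses are not given: they have to be found in the camera images.
- box: control box of a welding set, fixed to the bench: 150 mm (its x) by 300 mm (its y), top face 50 mm above the bench; origin at the centre of its underside, z up. The two dial units stand on its top, 95 mm to either side (+y or -y) of its middle, in either order; the green button stands between them
- amp_unit: black square housing of the welding-current dial, fixed on the box's top: 92 x 92 x 22 mm, origin at the centre of its underside, 50 mm above the bench, z up. White ticks on its face mark the 10 dial positions, 24 degrees apart; the dial stops dead at the first and the tenth. The dial turns about the vertical through this origin
- amp_axis (a point): centre of the top of the dial's black disc (68 mm diameter, 87 mm above the bench), on its vertical axis. Across the disc's centre stands the orange wing: 66 mm long, 13 mm wide, 20 mm high. The dial clicks every 24 degrees: a click takes about 0.09 N m to start (3 to 4 N on the wing's end), then less, and beyond half way (12 degrees) the dial snaps on to the next click by itself
- amp_mark (a point): point on top of the orange wing, 32 mm from the dial's axis, at the end with the white line: the dial points from its axis to here. Turning up is clockwise seen from above. It starts at rest in one of the first four positions
- store (a joint): green round push button, 28 mm diameter, in a grey housing on the middle of the box: 0 m released, 0.006 m fully down (a spring; fully down takes about 5 N); pressed downward
- store_top (a point): centre of the green button's top face
- gas_unit: grey square housing of the gas knob, fixed on the box's top, 92 x 92 x 22 mm, origin at the centre of its underside. A plain round blue knob, 42 mm diameter, stands on it, top 47 mm above this origin. Leave it alone
- gas_mark (a point): point on the top of the blue gas knob, 18 mm from the knob's axis; the knob turns easily and must stay as it is
- spray: anti-spatter spray can, upright, 52 mm diameter, 160 mm high; origin at the centre of its underside. Leave it alone
- magnet: red L-shaped welding magnet lying flat, legs about 90 mm, 16 mm high; origin on its underside, at the middle of one leg. Leave it alone
- offcut: flat steel offcut, 90 x 60 x 6 mm; origin at the centre of its underside. Leave it alone
- tube: clear rod case with a yellow cap, about 190 x 17 x 15 mm, lying along its x; origin on its underside. Leave it alone
- hammer: hammer lying flat along its x. Leave it alone
- brush: brush lying flat along its x. Leave it alone
- pliers: pliers with green handles lying along their x, 175 mm long, 12 mm high. Leave them alone

How it is judged:
By the outcome, as a careful person would: the job done as asked, in the order asked, and still so for the second after the job is handed in, with the robot touching nothing.
It also fails if it takes over 48 s, if anything falls off the work surface, if the arm or the gripper's body presses on something with over 40 N, if the wrist force passes 120 N, or if a joint passes its speed limit or range.

## Working session

There is one attempt and no reset: what is moved stays moved. The work goes in short steps, Python scripts to look and compute and a tool call to move; the robot and the scene stay as the last step left them, time stands still between calls to the robot, and variables do not carry over. Pictures are saved under pics/ and viewed, at most 10 in all, crops included, and the job is handed in when it is done.

Besides the shell and the picture viewer there is one more tool, called after "Request:" in YAML: its name, and indented under it one key for each argument. arm_command: Moves the arm, as the interface text tells. Its arguments: {"type":"object","properties":{"motion":{"type":"array"}},"required":["motion"]}

```bash
mkdir -p pics; cat > h.py <<'E'
import numpy as np, cv2
from station import sense, capture, camera_model, finish_job, find_in
def ray(m,rc):
    K=np.array([[m['fx'],0,m['cx']],[0,m['fy'],m['cy']],[0,0,1]])
    p=cv2.undistortPoints(np.array([[[rc[1],rc[0]]]],float),K,np.array([m['k1'],0,0,0.]))[0,0]
    R=np.array(m['R']);t=np.array(m['t'])
    return -R.T@t, R.T@np.array([p[0],p[1],1])
def at_z(m,rc,z):
    o,d=ray(m,rc); return o+d*(z-o[2])/d[2]
def px(m,X):
    c=np.array(m['R'])@np.array(X)+m['t']; s=c[:2]/c[2]; f=1+m['k1']*(s@s)
    return [m['cy']+m['fy']*s[1]*f, m['cx']+m['fx']*s[0]*f]
def save(n,im): cv2.imwrite('pics/'+n+'.png',im[:,:,::-1])
E
python3 - <<'E'
from h import *
for c in ['scene','side']:
    im=capture(c); save(c+'0',im); m=camera_model(c)
    for n,z in [('amp_axis',.087),('amp_mark',.107),('store_top',.075),('gas_mark',.097),('amp_unit',.07)]:
        r=find_in(n,c)
        for d in r[:2]: print(c,n,round(d['p'],2),np.round(d['location'],1),np.round(at_z(m,d['location'],z),3))
print(sense()['time_s'],sense()['ee_rot'])
E
```

```text
scene amp_axis 0.71 [221.9 270.9] [ 0.615 -0.205  0.087]
scene amp_mark 0.78 [221.1 268.1] [ 0.623 -0.211  0.107]
scene amp_mark 0.7 [155.3 432. ] [0.344 0.332 0.107]
scene store_top 0.56 [222.6 300.5] [ 0.607 -0.112  0.075]
scene gas_mark 0.68 [238.4 297.3] [ 0.674 -0.117  0.097]
scene gas_mark 0.55 [215.5 328.3] [ 0.59  -0.024  0.097]
scene amp_unit 0.71 [220.8 267.6] [ 0.602 -0.219  0.07 ]
scene amp_unit 0.48 [154.6 433.2] [0.312 0.349 0.07 ]
side amp_axis 0.58 [171.4 319.6] [ 0.592 -0.176  0.087]
side amp_mark 0.75 [166.2 320.9] [ 0.592 -0.186  0.107]
side amp_unit 0.79 [167.7 321.7] [ 0.605 -0.216  0.07 ]
0.6 [[-9.60019911e-01 -2.79931723e-01  1.82599098e-05]
 [-2.79931722e-01  9.60019911e-01  1.93802618e-05]
 [-2.29550270e-05  1.34939092e-05 -1.00000000e+00]]
```

View pics/scene0.png

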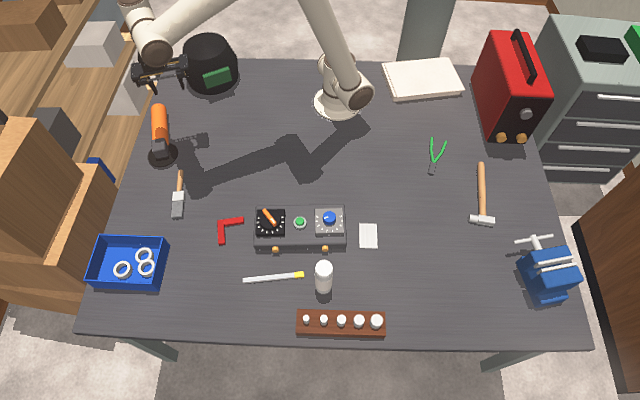

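View pics/side0.png

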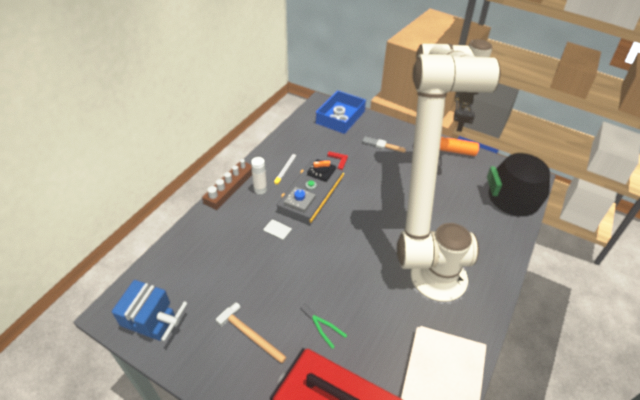

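The scene picture shows the amp dial at about (col 270, row 221), the green button at (300, 222) and the gas knob at (329, 217). The side picture agrees with this order. Next I'll take a closer look with the wrist camera.

```bash
python3 - <<'E'
from h import *
m=camera_model('wrist');s=sense();R=np.array(s['ee_rot']);p=np.array(s['tcp_pos'])
Rw=np.array(m['R']);o=-Rw.T@m['t']
print('cam in tool',R.T@(o-p),'fwd in tool',R.T@Rw[2],'right',R.T@Rw[0],m['fx'])
print('p',p); d=R.T@(np.array([.52,-.19,.30])-p); print(d*1000)
E
```

```text
cam in tool [ 0.06778777 -0.00060973 -0.15445297] fwd in tool [-2.47922433e-01 -2.55792220e-04  9.68779852e-01] right [1.55743105e-03 9.99998568e-01 6.62600432e-04] 295.1976904824392
p [ 0.17499961 -0.59996333  0.23056137]
[-445.97058333  296.99734462  -69.42438385]
```

Request:
arm_command:
  motion:
    - [0, -40, 24, -12, 0, 0, 0]
    - [0, -40, 24, -12, 0, 0, 0]
    - [0, -40, 24, -12, 0, 0, 0]
    - [0, -40, 24, -12, 0, 0, 0]
    - [0, -40, 24, -12, 0, 0, 0]
    - [0, -40, 24, -10, 0, 0, 0]
    - [0, -40, 24, 0, 0, 0, 0]
    - [0, -40, 24, 0, 0, 0, 0]

```text
time_s: 1.4
tcp_pos: [0.4296, -0.3245, 0.3014]
ee_rot: [[-0.96, -0.28, 0.002], [-0.28, 0.96, -0.001], [-0.001, -0.001, -1.0]]
wrist_force: [0.6, -1.4, -0.5]
gripper_width: 0.359
gripper_force: 0.0
```

Request:
arm_command:
  motion:
    - [0, -40, 24, 0, 0, 0, 0]
    - [0, -40, 24, 0, 0, 0, 0]
    - [0, -40, 24, 0, 0, 0, 0]
    - [0, -40, 24, 0, 0, 0, 0]
    - [0, 0, 0, 0, 0, 0, 0]
    - [0, 0, 0, 0, 0, 0, 0]

```text
time_s: 2.0
tcp_pos: [0.5556, -0.1882, 0.3001]
ee_rot: [[-0.959, -0.282, -0.001], [-0.282, 0.959, 0.0], [0.001, 0.0, -1.0]]
wrist_force: [-0.8, 0.5, 0.1]
gripper_width: 0.008
gripper_force: 0.0
```

```bash
python3 - <<'E'
from h import *
s=sense(); print(s['time_s'],np.round(s['tcp_pos'],4),s['gripper_width'],np.round(s['joint_velocities'],2))
m=camera_model('wrist'); im=capture('wrist'); save('w1',im)
np.save('m1.npy',m,allow_pickle=True)
for n,z in [('amp_axis',.087),('amp_mark',.107),('store_top',.075),('gas_mark',.097),('amp_unit',.072),('gas_unit',.072)]:
    for d in find_in(n,'wrist')[:2]: print(n,round(d['p'],2),np.round(d['location'],1),np.round(at_z(m,d['location'],z),4))
print(sense()['time_s'])
E
```

```text
2.0 [ 0.5556 -0.1882  0.3001] 0.007892932578020966 [-1.96 -1.09 -0.76  0.18 -0.1   0.18]
amp_axis 0.89 [200.9 292.8] [ 0.5908 -0.2158  0.087 ]
amp_mark 0.73 [206.  291.9] [ 0.5918 -0.2147  0.107 ]
store_top 0.6 [221.7 357.3] [ 0.5973 -0.1249  0.075 ]
gas_mark 0.52 [235.7 442.8] [ 0.5779 -0.0185  0.097 ]
amp_unit 0.77 [196.2 292.6] [ 0.5887 -0.2181  0.072 ]
gas_unit 0.85 [219.2 436.6] [ 0.5643 -0.0223  0.072 ]
2.35
```

View pics/w1.png

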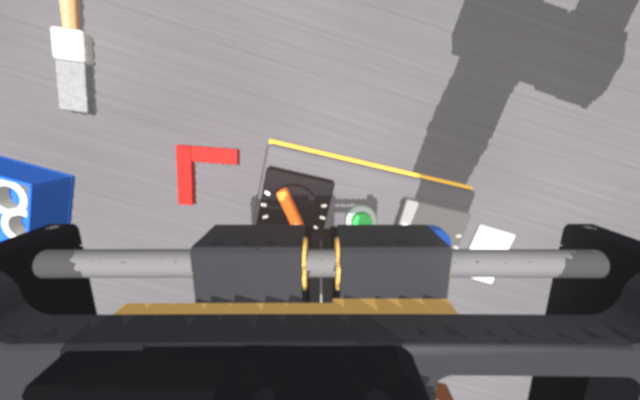

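The wrist picture shows the dial at about (col 295, row 205), partly hidden by the gripper. I'll shift forward so that it clears.

Request:
arm_command:
  motion:
    - [0, -30, -8, 0, 0, 0, 0]
    - [0, -30, -8, 0, 0, 0, 0]
    - [0, -20, -8, 0, 0, 0, 0]
    - [0, 0, 0, 0, 0, 0, 0]
    - [0, 0, 0, 0, 0, 0, 0]
    - [0, 0, 0, 0, 0, 0, 0]

```text
time_s: 2.95
tcp_pos: [0.6379, -0.1901, 0.3009]
ee_rot: [[-0.96, -0.279, 0.0], [-0.279, 0.96, -0.0], [-0.0, -0.0, -1.0]]
wrist_force: [0.2, -0.0, 0.3]
gripper_width: 0.005
gripper_force: 0.0
```

```bash
python3 - <<'E'
from h import *
s=sense(); print(s['time_s'],np.round(s['tcp_pos'],4),np.abs(s['joint_velocities']).max())
m=camera_model('wrist'); im=capture('wrist'); 
np.save('m2.npy',m,allow_pickle=True); np.save('w2.npy',im)
for n,z in [('amp_axis',.087),('amp_mark',.107),('store_top',.075),('gas_mark',.097),('amp_unit',.072),('gas_unit',.072)]:
    for d in find_in(n,'wrist')[:2]: print(n,round(d['p'],2),np.round(d['location'],1),np.round(at_z(m,d['location'],z),4))
c=im[60:240,220:480]; save('w2',cv2.resize(c,None,fx=3,fy=3,interpolation=cv2.INTER_CUBIC))
h=cv2.cvtColor(im,cv2.COLOR_RGB2HSV)
def blob(lo,hi):
    k=cv2.inRange(h,lo,hi); n,l,st,ce=cv2.connectedComponentsWithStats(k)
    return [(st[i],np.round(ce[i],1)) for i in range(1,n) if st[i][4]>60], l
print('orange',blob((5,150,120),(16,255,255))[0]); print('green',blob((55,100,50),(85,255,255))[0])
E
```

```text
2.95 [ 0.6379 -0.1901  0.3009] 0.61087558594499
amp_axis 0.82 [148.7 310.8] [ 0.603  -0.2137  0.087 ]
amp_axis 0.45 [146.5 376.7] [ 0.5777 -0.1367  0.087 ]
amp_mark 0.86 [148.4 311.4] [ 0.6009 -0.2129  0.107 ]
store_top 0.61 [165.5 379.6] [ 0.5997 -0.1228  0.075 ]
gas_mark 0.59 [185.1 459.4] [ 0.5935 -0.0256  0.097 ]
gas_mark 0.16 [147.5 313. ] [ 0.6001 -0.2114  0.097 ]
amp_unit 0.85 [145.2 312.2] [ 0.5995 -0.2133  0.072 ]
gas_unit 0.79 [176.2 450.9] [ 0.5871 -0.0281  0.072 ]
orange [(array([301, 123,  26,  52,  71], dtype=int32), array([315.3, 146.9])), (array([295, 125,  24,  53,  70], dtype=int32), array([305.9, 152.6]))]
green [(array([373, 155,  19,  19, 284], dtype=int32), array([382.1, 164.4]))]
```

View pics/w2.png

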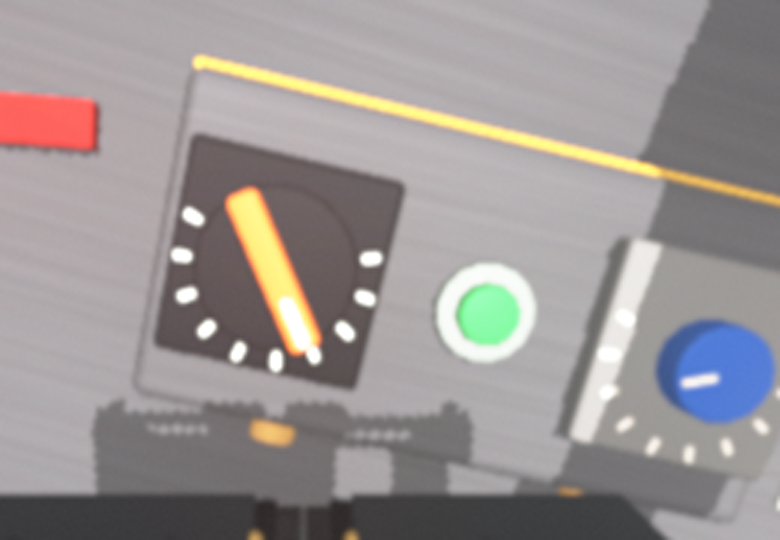

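The picture is clear. The wing runs from crop (241, 194) to the white-line end at (306, 345), pointing at the fourth tick. Clockwise, it has to reach the eighth tick at crop (187, 295). The green button is at (488, 313) and the gas knob at (715, 370).

```bash
python3 - <<'E'
from h import *
m=np.load('m2.npy',allow_pickle=True).item()
f=lambda u,v:(60+(v-1)/3,220+(u-1)/3)
C=[at_z(m,f(*p),.107) for p in [(226,197),(256,186),(322,340),(291,355)]]
print([round(np.linalg.norm(C[i]-C[(i+1)%4])*1e3,1) for i in range(4)])
far=(C[0]+C[1])/2; mk=(C[2]+C[3])/2; ax=(far+mk)/2; d=mk-far
print('axis',ax,'ang',np.degrees(np.arctan2(d[1],d[0])))
H=[at_z(m,f(*p),.072) for p in [(194,133),(404,183),(356,389),(155,345)]]
print('housing',np.mean(H,0),[round(np.linalg.norm(H[i]-H[(i+1)%4])*1e3,1) for i in range(4)],'yaw',np.degrees(np.arctan2(*(H[1]-H[0])[[1,0]]))-90)
T=[(371,258),(365,298),(345,331),(314,355),(275,360),(238,352),(207,330),(187,295),(182,256),(193,216)]
for t in T:
    w=at_z(m,f(*t),.072)-np.mean(H,0); print(round(np.degrees(np.arctan2(w[1],w[0])),1),round(np.hypot(*w[:2])*1e3,1),end='; ')
print()
for z in (.07,.075,.08): print('green',z,at_z(m,f(488,314),z))
print('gas',at_z(m,f(715,366),.097))
print('spray?',[ (round(d['p'],2),at_z(camera_model('scene'),d['location'],.08)) for d in find_in('spray','scene')[:1]])
E
```

```text
[np.float64(12.2), np.float64(64.1), np.float64(13.7), np.float64(65.6)]
axis [ 0.60281822 -0.21264067  0.107     ] ang 38.94257551922371
housing [ 0.60325778 -0.21240568  0.072     ] [np.float64(89.2), np.float64(89.8), np.float64(90.2), np.float64(90.2)] yaw 3.479567107071759
111.0 40.1; 86.3 40.1; 62.6 40.5; 38.6 41.7; 14.5 40.8; -8.8 41.1; -31.8 41.3; -56.0 40.9; -79.4 40.8; -104.0 40.9; 
green 0.07 [ 0.59760203 -0.11877565  0.07      ]
green 0.075 [ 0.5972821  -0.11995409  0.075     ]
green 0.08 [ 0.59696217 -0.12113254  0.08      ]
gas [ 0.59001534 -0.02897572  0.097     ]
spray? [(0.77, array([ 0.79070428, -0.03109149,  0.08      ]))]
```

Request:
arm_command:
  motion:
    - [0, 28.6, 23.3, 0, 0, 0, 0]
    - [0, 0, 0, 0, 0, 0, -0.1]
    - [0, 0, 0, 30, 0, 0, -0.1]
    - [0, 0, 0, 40, 0, 0, -0.1]
    - [0, 0, 0, 40, 0, 0, -0.0944]
    - [0, 0, 0, 35, 0, 0, 0]
    - [0, 0, 0, 15, 0, 0, 0]
    - [0, 0, 0, 0, 0, 0, 0]

```text
time_s: 4.15
tcp_pos: [0.6029, -0.1751, 0.1375]
ee_rot: [[-0.779, -0.627, -0.006], [-0.627, 0.779, 0.001], [0.005, 0.005, -1.0]]
wrist_force: [-0.4, 0.1, -0.4]
gripper_width: 0.003
gripper_force: 0.0
```

```bash
cat >> h.py <<'E'
ax=np.array([.603,-.2125])
def rel():
    s=sense(); p=np.array(s['tcp_pos']); R=np.array(s['ee_rot']); q=p[:2]-ax
    # face angle of pushing side: tool -x dir ; offset in that frame
    th=np.degrees(np.arctan2(-R[1,0],-R[0,0])); t=R[:2,:2].T@q*1e3
    print('t',s['time_s'],'tcp',np.round(p,4),'face ang',round(th,2),'tool xy rel axis',np.round(t,1),'F',np.round(s['wrist_force'],1),'M',np.round(s['moment'],2),'j6',round(s['joints'][5],1),'tilt',np.round(R[2,:2],3))
E
python3 -c "
from h import *
rel()"
```

```text
t 4.15 tcp [ 0.6029 -0.1751  0.1375] face ang 38.84 tool xy rel axis [-23.3  29.2] F [-0.4  0.1 -0.4] M [-0.    0.08 -0.06] j6 -49.7 tilt [0.005 0.005]
```

Request:
arm_command:
  motion:
    - [0, 0, 0, 20, 0, 0, 0]
    - [0, 0, 0, 11, 0, 0, 0]
    - [0, 0, 0, 4, 0, 0, 0]
    - [0, 0, -3, 0, 0, 0, 0]
    - [0, 0, 0, 0, 0, 0, 0]
    - [0, 0, 0, 0, 0, 0, 0]

```text
time_s: 4.75
tcp_pos: [0.6072, -0.1779, 0.1065]
ee_rot: [[-0.779, -0.627, 0.002], [-0.627, 0.779, -0.0], [-0.001, -0.001, -1.0]]
wrist_force: [1.1, 0.0, -0.2]
gripper_width: 0.001
gripper_force: 0.0
```

```bash
python3 -c "
from h import *
rel(); save('w3',capture('wrist')); im=capture('scene'); save('s3',cv2.resize(im[170:260,220:350],None,fx=6,fy=6,interpolation=cv2.INTER_CUBIC))"
```

```text
t 4.75 tcp [ 0.6072 -0.1779  0.1065] face ang 38.86 tool xy rel axis [-25.   24.3] F [ 1.1  0.  -0.2] M [ 0.07  0.05 -0.04] j6 -49.5 tilt [-0.001 -0.001]
```

View pics/s3.png

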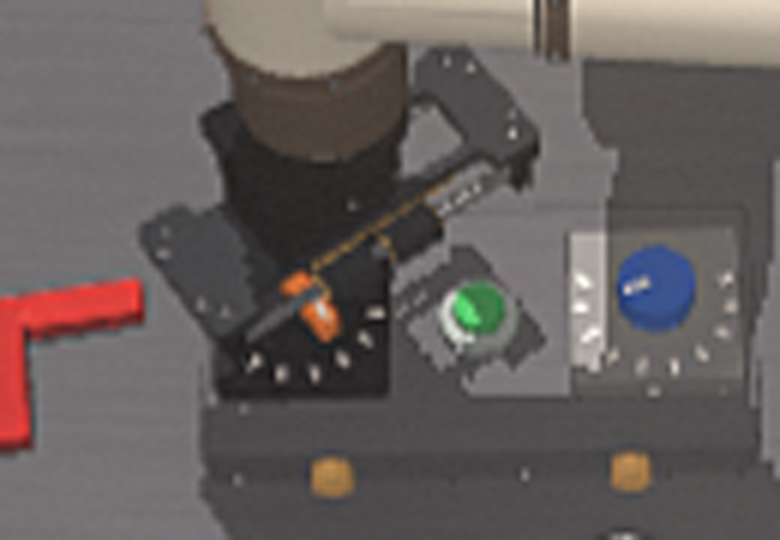

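The scene crop shows the fingers beside the wing on its counter-clockwise side, near the white-line end at crop (325, 310). I'll lower a little and feel for contact.

Request:
arm_command:
  motion:
    - [0, 0, 0, 3, 0, 0, 0]
    - [0, 0, 0, 0, 0, 0, 0]
    - [0, 0, -1, 0, 0, 0, 0]
    - [0, 0, -1, 0, 0, 0, 0]
    - [0, 0, 0, 0, 0, 0, 0]
    - [0, 0, 0, 0, 0, 0, 0]

```text
time_s: 5.45
tcp_pos: [0.6079, -0.1793, 0.1026]
ee_rot: [[-0.779, -0.627, 0.0], [-0.627, 0.779, -0.0], [-0.0, -0.0, -1.0]]
wrist_force: [0.2, -0.6, 0.2]
gripper_width: 0.003
gripper_force: 0.0
```

```bash
python3 -c "
from h import *
rel()"
```

```text
t 5.45 tcp [ 0.6079 -0.1793  0.1026] face ang 38.85 tool xy rel axis [-24.6  22.8] F [ 0.2 -0.6  0.2] M [ 0.03 -0.01  0.02] j6 -49.3 tilt [-0. -0.]
```

Request:
arm_command:
  motion:
    - [0, 0, -1, 0, 0, 0, 0]
    - [0, 0, 0, 0, 0, 0, 0]
    - [0, -1.5, -1.8, 0, 0, 0, 0.07]
    - [0, -1.5, -1.8, 0, 0, 0, 0.07]
    - [0, 0, 0, 0, 0, 0, 0]

```text
time_s: 5.95
tcp_pos: [0.6132, -0.1812, 0.1025]
ee_rot: [[-0.859, -0.513, 0.0], [-0.513, 0.859, -0.0], [-0.0, -0.0, -1.0]]
wrist_force: [0.2, -0.2, -0.1]
gripper_width: 0.007
gripper_force: 0.0
```

```bash
python3 -c "
from h import *
rel()"
```

```text
t 5.95 tcp [ 0.6132 -0.1812  0.1025] face ang 30.84 tool xy rel axis [-24.9  21.6] F [ 0.2 -0.2 -0.1] M [-0.01  0.    0.04] j6 -57.2 tilt [-0. -0.]
```

Request:
arm_command:
  motion:
    - [0, -1.5, -1.8, 0, 0, 0, 0.07]
    - [0, 0, 0, 0, 0, 0, 0]

```text
time_s: 6.15
tcp_pos: [0.6148, -0.1817, 0.1024]
ee_rot: [[-0.892, -0.452, -0.001], [-0.452, 0.892, 0.0], [0.001, 0.001, -1.0]]
wrist_force: [-1.0, 1.7, 1.2]
gripper_width: 0.005
gripper_force: 0.6
```

Request:
arm_command:
  motion:
    - [0, -1.5, -1.8, 0, 0, 0, 0.07]
    - [0, 0, 0, 0, 0, 0, 0]

```text
time_s: 6.35
tcp_pos: [0.617, -0.1826, 0.1024]
ee_rot: [[-0.921, -0.39, -0.001], [-0.39, 0.921, 0.0], [0.001, 0.001, -1.0]]
wrist_force: [-0.5, 0.9, 0.0]
gripper_width: 0.005
gripper_force: 0.6
```

Request:
arm_command:
  motion:
    - [0, -1.5, -1.8, 0, 0, 0, 0.07]
    - [0, 0, 0, 0, 0, 0, 0]

```text
time_s: 6.55
tcp_pos: [0.6197, -0.184, 0.1025]
ee_rot: [[-0.946, -0.325, 0.001], [-0.325, 0.946, -0.0], [-0.0, -0.0, -1.0]]
wrist_force: [-0.8, -0.5, -0.6]
gripper_width: 0.011
gripper_force: 0.1
```

```bash
python3 -c "
from h import *
rel(); im=capture('scene'); im=capture('scene'); save('s4',cv2.resize(im[190:250,240:320],None,fx=9,fy=9,interpolation=cv2.INTER_CUBIC))"
```

```text
t 6.55 tcp [ 0.6197 -0.184   0.1025] face ang 18.96 tool xy rel axis [-25.   21.6] F [-0.8 -0.5 -0.6] M [ 0.1   0.09 -0.04] j6 -68.8 tilt [-0. -0.]
```

View pics/s4.png

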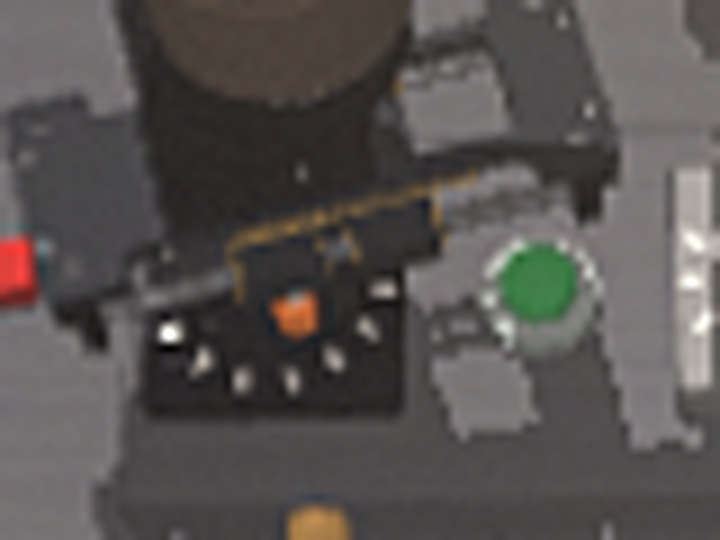

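```bash
python3 -c "
from h import *
m=camera_model('scene')
for a in (38.8,30,26,20,14.8,10,-9):
    t=np.radians(a)
    q=[px(m,[ax[0]+r*np.cos(t),ax[1]+r*np.sin(t),.107]) for r in (.033,.02)]
    print(a,[np.round([(x[1]-240)*9+4,(x[0]-190)*9+4]) for x in q])
for k in range(10):
    t=np.radians(110.8-24*k); x=px(m,[ax[0]+.0408*np.cos(t),ax[1]+.0408*np.sin(t),.072]); print('tick',k+1,np.round([(x[1]-240)*9+4,(x[0]-190)*9+4]))
"
```

```text
38.8 [array([311., 301.]), array([291., 275.])]
30 [array([298., 308.]), array([283., 279.])]
26 [array([292., 311.]), array([279., 280.])]
20 [array([283., 314.]), array([274., 282.])]
14.8 [array([274., 316.]), array([268., 283.])]
10 [array([266., 317.]), array([264., 284.])]
-9 [array([235., 316.]), array([245., 284.])]
tick 1 [380. 249.]
tick 2 [383. 290.]
tick 3 [367. 331.]
tick 4 [333. 363.]
tick 5 [288. 381.]
tick 6 [240. 381.]
tick 7 [198. 364.]
tick 8 [168. 333.]
tick 9 [156. 293.]
tick 10 [165. 251.]
```

The scene crop shows the wing's end at (295, 315), near halfway between the fourth and fifth positions. I'll push a little more.

Request:
arm_command:
  motion:
    - [0, -0.8, -0.9, 0, 0, 0, 0.035]
    - [0, 0, 0, 0, 0, 0, 0]
    - [0, 0, 0, 0, 0, 0, 0]

```text
time_s: 6.95
tcp_pos: [0.6207, -0.1847, 0.1026]
ee_rot: [[-0.957, -0.291, 0.001], [-0.291, 0.957, -0.0], [-0.0, -0.0, -1.0]]
wrist_force: [-0.4, -0.7, -0.2]
gripper_width: 0.005
gripper_force: 0.0
```

```bash
cat >> h.py <<'E'
def wing():
    # compare observed orange+tip pixels in scene with predicted wing-top outline
    im=capture('scene'); h=cv2.cvtColor(im,cv2.COLOR_RGB2HSV)
    k=cv2.inRange(h,(3,130,90),(18,255,255)); k[:, :255]=0;k[:,290:]=0;k[:200]=0;k[240:]=0
    v,u=np.nonzero(k); m=camera_model('scene')
    if len(u)<3: print('no wing'); return im
    w=at_z(m,(v.mean(),u.mean()),.103)[:2]-ax
    print('orange n',len(u),'px',np.round([u.mean(),v.mean()],1),'ang',round(np.degrees(np.arctan2(w[1],w[0])),1),'r',round(np.hypot(*w)*1e3,1)); return im
E
python3 -c "
from h import *
rel(); wing()"
```

```text
t 6.95 tcp [ 0.6207 -0.1847  0.1026] face ang 16.91 tool xy rel axis [-25.   21.5] F [-0.4 -0.7 -0.2] M [0.01 0.01 0.01] j6 -70.8 tilt [-0. -0.]
orange n 20 px [271.8 223.8] ang 25.8 r 29.6
```

```bash
cat >> h.py <<'E'
def wwing(name):
    m=camera_model('wrist'); im=capture('wrist'); save(name,im); np.save(name+'.npy',im)
    # sample annulus of wing-top plane for orange, report angles
    h=cv2.cvtColor(im,cv2.COLOR_RGB2HSV); k=cv2.inRange(h,(3,120,110),(20,255,255))
    n,l,st,ce=cv2.connectedComponentsWithStats(k); P=[]
    v,u=np.nonzero(k)
    for a,b in zip(v,u):
        w=at_z(m,(a,b),.107)[:2]-ax
        if np.hypot(*w)<.04: P.append(w)
    P=np.array(P); print('orange px',len(P))
    if len(P)>20:
        c,s,vt=np.linalg.svd(P-P.mean(0)); a=np.degrees(np.arctan2(vt[0,1],vt[0,0])); print('wing line ang',round(a,1),'or',round(a-180*np.sign(a),1),'centre',P.mean(0)*1e3,'half lens',s/np.sqrt(len(P))*1e3)
    return im
E
python3 -c "
from h import *
wwing('w5')
import glob
"
```

```text
orange px 1277
wing line ang 35.3 or -144.7 centre [-5.17306255  1.58498633] half lens [16.97362923  6.80802519]
```

View pics/w5.png

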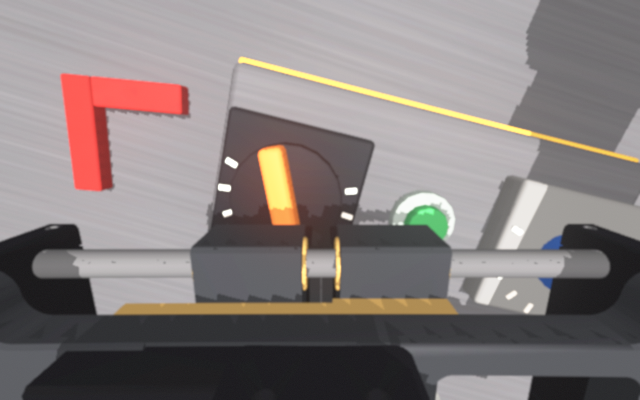

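The wrist picture shows the wing's plain end at about (271, 152), running down to (287, 224) where the gripper hides it.

```bash
cat > ang.py <<'E'
from h import *
def ang(im,m,vmax=224):
    h=cv2.cvtColor(im,cv2.COLOR_RGB2HSV); k=cv2.inRange(h,(3,120,200),(22,255,255)); k[vmax:]=0
    n,l,st,ce=cv2.connectedComponentsWithStats(k); 
    P=[]
    for a,b in zip(*np.nonzero(k)):
        w=at_z(m,(a,b),.107)[:2]-ax
        if np.hypot(*w)<.038: P.append(w)
    P=np.array(P)
    if len(P)<20: print('few',len(P)); return
    r=np.hypot(*P.T); c=P.mean(0); Q=P[r>.018]; q=Q.mean(0)
    e=np.linalg.svd(P-c)[2][0]
    print('n',len(P),'rmax',round(r.max()*1e3,1),'line',round(np.degrees(np.arctan(e[1]/e[0])),1),'end dir',round(np.degrees(np.arctan2(q[1],q[0])),1),'centre',np.round(c*1e3,1))
E
python3 -c "
from ang import *
m2=np.load('m2.npy',allow_pickle=True).item(); ang(np.load('w2.npy'),m2)
ang(np.load('w5.npy'),camera_model('wrist'))
"
```

```text
n 234 rmax 33.6 line 39.7 end dir -133.5 centre [-1.5 -1.6]
n 935 rmax 33.4 line 23.3 end dir -159.2 centre [-8.5 -2.2]
```

Request:
arm_command:
  motion:
    - [0, 0, 0, 0, 0, 0, 0]
    - [0, 0, 0, 0, 0, 0, 0]

```text
time_s: 7.25
tcp_pos: [0.6205, -0.1845, 0.1026]
ee_rot: [[-0.957, -0.289, 0.0], [-0.289, 0.957, -0.0], [-0.0, -0.0, -1.0]]
wrist_force: [0.6, -0.4, 0.5]
gripper_width: 0.003
gripper_force: 0.0
```

```bash
python3 -c "
from ang import *
rel(); ang(capture('wrist'),camera_model('wrist'))
"
```

```text
t 7.25 tcp [ 0.6205 -0.1845  0.1026] face ang 16.82 tool xy rel axis [-24.9  21.7] F [ 0.6 -0.4  0.5] M [ 0.01 -0.02  0.01] j6 -70.9 tilt [-0. -0.]
n 929 rmax 33.4 line 23.6 end dir -159.0 centre [-8.6 -2.3]
```

```bash
cat >> ang.py <<'E'
def fit(im,m,vmax=224,lo=-100,hi=50):
    h=cv2.cvtColor(im,cv2.COLOR_RGB2HSV); k=cv2.inRange(h,(2,110,60),(24,255,255)); k[vmax:]=0
    c=np.array(px(m,[*ax,.1])); yy,xx=np.mgrid[:400,:640]
    rad=.042*m['fx']/(np.array(m['R'])@[*ax,.1]+m['t'])[2]; k[np.hypot(yy-c[0],xx-c[1])>rad]=0
    best=[]
    for a in np.arange(lo,hi,1.):
      for dx in (-.002,0,.002):
       for dy in (-.002,0,.002):
        t=np.radians(a); u=np.array([np.cos(t),np.sin(t)]); n=np.array([-u[1],u[0]]); pts=[]
        for s in (-.033,.033):
          for w in (-.0065,.0065):
            for z in (.087,.107):
              p=px(m,[ax[0]+dx+s*u[0]+w*n[0],ax[1]+dy+s*u[1]+w*n[1],z]); pts.append(p[::-1])
        M=np.zeros((400,640),np.uint8); cv2.fillConvexPoly(M,cv2.convexHull(np.array(pts,np.float32)).astype(np.int32),255); M[vmax:]=0
        best.append(((M&k).astype(bool).sum()/max(1,(M|k).astype(bool).sum()),a,dx,dy))
    best.sort(reverse=True); print('fit',[(round(float(b[0]),3),*map(float,b[1:])) for b in best[:3]])
E
python3 -c "
from ang import *
fit(np.load('w5.npy'),camera_model('wrist'))
h=np.load('w2.npy'); m2=np.load('m2.npy',allow_pickle=True).item(); fit(h,m2)
"
```

```text
fit [(0.527, 26.0, 0.0, 0.0), (0.525, 27.0, 0.0, 0.0), (0.514, 25.0, 0.0, 0.0)]
fit [(0.385, 40.0, -0.002, -0.002), (0.383, 40.0, 0.0, 0.0), (0.375, 38.0, 0.0, 0.0)]
```

```bash
python3 -c "
from ang import *
im=np.load('w5.npy'); m=camera_model('wrist'); h=cv2.cvtColor(im,cv2.COLOR_RGB2HSV)
for v in (160,175,190,205,220):
    print(v,[(u,*h[v,u]) for u in range(256,306,4)])
for a in (14.8,22,27):
    t=np.radians(a);u=np.array([np.cos(t),np.sin(t)]);n=np.array([-u[1],u[0]])
    print(a,[np.round(px(m,[*(ax+s*u+w*n),z])[::-1]).tolist() for s,w,z in [(-.033,-.0065,.107),(-.033,.0065,.107),(0,-.0065,.107),(0,.0065,.107),(-.033,-.0065,.087),(-.033,.0065,.087)]])
H=[px(m,[*(ax+np.array([[np.cos(.061),-np.sin(.061)],[np.sin(.061),np.cos(.061)]])@[-.046,y]),.072])[::-1] for y in (-.046,.046)]; print('housing corners',np.round(H))
" | sed 's/np.uint8//g'
```

```text
160 [(256, (0), (54), (108)), (260, (22), (145), (255)), (264, (27), (124), (255)), (268, (28), (120), (255)), (272, (28), (116), (255)), (276, (28), (112), (255)), (280, (25), (130), (255)), (284, (12), (178), (245)), (288, (7), (117), (150)), (292, (0), (55), (116)), (296, (179), (53), (115)), (300, (179), (51), (114)), (304, (179), (49), (114))]
175 [(256, (179), (63), (109)), (260, (2), (83), (120)), (264, (24), (138), (255)), (268, (27), (125), (255)), (272, (28), (123), (255)), (276, (28), (118), (255)), (280, (28), (115), (255)), (284, (23), (142), (255)), (288, (11), (181), (227)), (292, (2), (71), (119)), (296, (2), (64), (115)), (300, (2), (63), (114)), (304, (0), (55), (112))]
190 [(256, (1), (67), (106)), (260, (2), (70), (106)), (264, (7), (141), (176)), (268, (25), (133), (255)), (272, (27), (127), (255)), (276, (27), (124), (255)), (280, (28), (119), (255)), (284, (27), (122), (255)), (288, (18), (157), (255)), (292, (11), (177), (208)), (296, (1), (65), (110)), (300, (0), (65), (110)), (304, (179), (64), (108))]
205 [(256, (0), (60), (98)), (260, (179), (68), (98)), (
[... 269 characters left out ...]
0), (74), (96))]
220 [(256, (1), (77), (76)), (260, (3), (84), (79)), (264, (3), (90), (79)), (268, (3), (89), (80)), (272, (11), (180), (239)), (276, (15), (169), (253)), (280, (15), (169), (254)), (284, (15), (169), (253)), (288, (15), (168), (254)), (292, (13), (175), (251)), (296, (11), (182), (214)), (300, (5), (113), (99)), (304, (2), (85), (81))]
14.8 [[268.0, 145.0], [294.0, 146.0], [268.0, 209.0], [293.0, 210.0], [274.0, 143.0], [297.0, 144.0]]
22 [[260.0, 147.0], [286.0, 145.0], [269.0, 210.0], [293.0, 208.0], [267.0, 145.0], [290.0, 143.0]]
27 [[254.0, 149.0], [280.0, 145.0], [269.0, 211.0], [293.0, 207.0], [262.0, 146.0], [284.0, 142.0]]
housing corners [[228. 104.]
 [377. 140.]]
```

Request:
arm_command:
  motion:
    - [0, -0.8, -0.9, 0, 0, 0, 0.035]
    - [0, -0.8, -0.9, 0, 0, 0, 0.035]
    - [0, 0, 0, 0, 0, 0, 0]
    - [0, 0, 0, 0, 0, 0, 0]

```text
time_s: 7.7
tcp_pos: [0.6225, -0.1858, 0.1025]
ee_rot: [[-0.975, -0.222, 0.0], [-0.222, 0.975, 0.0], [-0.0, 0.0, -1.0]]
wrist_force: [-0.5, 0.1, -0.2]
gripper_width: 0.004
gripper_force: 0.0
```

```bash
sed -i 's/(2,110,60),(24,255,255)/(4,100,130),(32,255,255)/' ang.py; cat >> ang.py <<'E'
if __name__=='__main__':
    rel(); m=camera_model('wrist'); im=capture('wrist'); np.save('last.npy',im); fit(im,m)
E
python3 ang.py; python3 -c "
from ang import *
rel(); fit(np.load('w2.npy'),np.load('m2.npy',allow_pickle=True).item())"
```

```text
t 7.7 tcp [ 0.6225 -0.1858  0.1025] face ang 12.83 tool xy rel axis [-25.   21.7] F [-0.5  0.1 -0.2] M [-0.03  0.02  0.01] j6 -74.8 tilt [-0.  0.]
fit [(0.951, 16.0, 0.0, 0.0), (0.947, 14.0, 0.002, 0.0), (0.942, 15.0, 0.0, 0.0)]
t 7.75 tcp [ 0.6225 -0.1858  0.1025] face ang 12.83 tool xy rel axis [-24.9  21.7] F [ 0.6 -0.4 -0.1] M [ 0.01 -0.07 -0.04] j6 -74.8 tilt [0. 0.]
fit [(0.759, 40.0, 0.0, 0.0), (0.748, 38.0, 0.0, 0.0), (0.744, 40.0, -0.002, -0.002)]
```

Request:
arm_command:
  motion:
    - [0, -1.5, -1.8, 0, 0, 0, 0.07]
    - [0, -1.5, -1.8, 0, 0, 0, 0.07]
    - [0, -1.5, -1.8, 0, 0, 0, 0.07]
    - [0, -1.5, -1.8, 0, 0, 0, 0.07]
    - [0, -1.5, -1.8, 0, 0, 0, 0.07]
    - [0, -1.5, -1.8, 0, 0, 0, 0.07]
    - [0, 0, 0, 0, 0, 0, 0]
    - [0, 0, 0, 0, 0, 0, 0]

```text
time_s: 8.55
tcp_pos: [0.6319, -0.1961, 0.1025]
ee_rot: [[-0.981, 0.194, -0.0], [0.194, 0.981, 0.0], [0.0, -0.0, -1.0]]
wrist_force: [-0.6, 0.6, -0.3]
gripper_width: 0.005
gripper_force: 0.0
```

```bash
python3 ang.py
```

```text
t 8.55 tcp [ 0.6319 -0.1961  0.1025] face ang -11.18 tool xy rel axis [-25.2  21.7] F [-0.6  0.6 -0.3] M [ 0.02 -0.04 -0.02] j6 -97.9 tilt [ 0. -0.]
fit [(0.966, -8.0, 0.002, 0.0), (0.956, -9.0, 0.0, 0.0), (0.95, -9.0, 0.002, 0.0)]
```

Request:
arm_command:
  motion:
    - [0, -1.5, -1.8, 0, 0, 0, 0.07]
    - [0, -1.5, -1.8, 0, 0, 0, 0.07]
    - [0, -1.5, -1.8, 0, 0, 0, 0.07]
    - [0, -1.5, -1.8, 0, 0, 0, 0.07]
    - [0, -1.5, -1.8, 0, 0, 0, 0.07]
    - [0, -1.5, -1.8, 0, 0, 0, 0.07]
    - [0, 0, 0, 0, 0, 0, 0]
    - [0, 0, 0, 0, 0, 0, 0]

```text
time_s: 9.4
tcp_pos: [0.6364, -0.2092, 0.1025]
ee_rot: [[-0.817, 0.577, -0.0], [0.577, 0.817, 0.0], [0.0, -0.0, -1.0]]
wrist_force: [0.3, -0.2, 0.6]
gripper_width: 0.004
gripper_force: 0.0
```

```bash
python3 ang.py
```

```text
t 9.4 tcp [ 0.6364 -0.2092  0.1025] face ang -35.22 tool xy rel axis [-25.4  21.9] F [ 0.3 -0.2  0.6] M [-0.05 -0.02 -0.02] j6 -120.8 tilt [ 0. -0.]
fit [(0.935, -31.0, 0.002, 0.0), (0.931, -32.0, 0.002, 0.0), (0.922, -35.0, 0.0, 0.0)]
```

Request:
arm_command:
  motion:
    - [0, -1.5, -1.8, 0, 0, 0, 0.07]
    - [0, -1.5, -1.8, 0, 0, 0, 0.07]
    - [0, -1.5, -1.8, 0, 0, 0, 0.07]
    - [0, -1.5, -1.8, 0, 0, 0, 0.07]
    - [0, -1.5, -1.8, 0, 0, 0, 0.07]
    - [0, -1.5, -1.8, 0, 0, 0, 0.07]
    - [0, 0, 0, 0, 0, 0, 0]
    - [0, 0, 0, 0, 0, 0, 0]

```text
time_s: 10.25
tcp_pos: [0.635, -0.2232, 0.1025]
ee_rot: [[-0.511, 0.86, -0.0], [0.86, 0.511, -0.0], [0.0, -0.0, -1.0]]
wrist_force: [-0.3, -0.9, 0.1]
gripper_width: 0.007
gripper_force: 0.0
```

```bash
python3 ang.py
```

```text
t 10.25 tcp [ 0.635  -0.2232  0.1025] face ang -59.28 tool xy rel axis [-25.5  22.1] F [-0.3 -0.9  0.1] M [-0.11 -0.01 -0.01] j6 -143.7 tilt [ 0. -0.]
fit [(0.94, -58.0, 0.002, -0.002), (0.934, -57.0, 0.002, -0.002), (0.927, -55.0, 0.002, 0.0)]
```

Request:
arm_command:
  motion:
    - [0, 0, 8, 0, 0, 0, 0]
    - [0, 0, 2, -20, 0, 0, 0]
    - [0, 0, 0, -40, 0, 0, 0]
    - [0, 25, 3, -20, 0, 0, 0]
    - [0, 30, 4, 0, 0, 0, 0]
    - [0, 0, 0, 0, 0, 0, 0]
    - [0, 0, 0, 0, 0, 0, 0]
    - [0, 0, 0, 0, 0, 0, 0]

```text
time_s: 11.1
tcp_pos: [0.6221, -0.1674, 0.1822]
ee_rot: [[-0.509, 0.861, -0.0], [0.861, 0.509, -0.0], [0.0, -0.0, -1.0]]
wrist_force: [0.4, -0.6, -0.4]
gripper_width: 0.005
gripper_force: 0.0
```

```bash
python3 ang.py; python3 - <<'E'
from h import *
m=camera_model('wrist'); im=np.load('last.npy'); save('w6',im)
h=cv2.cvtColor(im,cv2.COLOR_RGB2HSV); k=cv2.inRange(h,(45,80,50),(90,255,255)); n,l,st,ce=cv2.connectedComponentsWithStats(k)
i=1+st[1:,4].argmax(); print(st[i],ce[i])
for z in (.06,.065,.07,.075,.08): print(z,np.round(at_z(m,ce[i][::-1],z),4))
E
```

```text
t 11.1 tcp [ 0.6221 -0.1674  0.1822] face ang -59.39 tool xy rel axis [29.1 39.4] F [ 0.4 -0.6 -0.4] M [-0.12  0.03 -0.  ] j6 -148.7 tilt [ 0. -0.]
fit [(0.932, -57.0, 0.002, -0.002), (0.924, -56.0, 0.002, -0.002), (0.917, -58.0, 0.002, -0.002)]
[313 125  29  30 680] [326.78823529 139.39411765]
0.06 [ 0.5986 -0.1183  0.06  ]
0.065 [ 0.5984 -0.1181  0.065 ]
0.07 [ 0.5982 -0.118   0.07  ]
0.075 [ 0.598  -0.1178  0.075 ]
0.08 [ 0.5978 -0.1177  0.08  ]
```

View pics/w6.png

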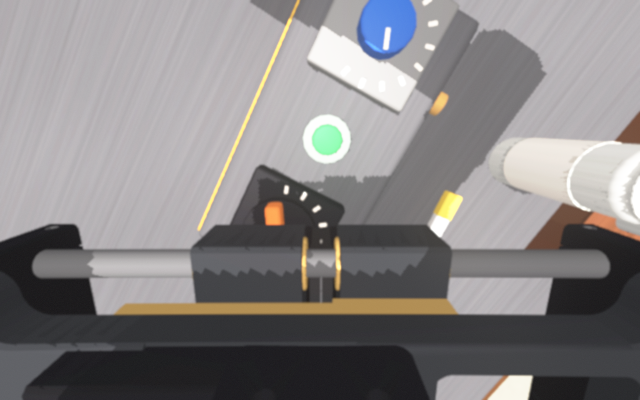

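The wrist picture shows the button at (327, 139) and the wing's orange end at (274, 213). The fit gives about −57°, which is the eighth tick. The gas knob is unchanged. Next is the button.

Request:
arm_command:
  motion:
    - [0, 27, 2, 0, 0, 0, 0]
    - [0, 28, 2.4, 20, 0, 0, 0]
    - [0, 0, 0, 35, 0, 0, 0]
    - [0, 0, 0, 25, 0, 0, 0]
    - [0, 0, 0, 10, 0, 0, 0]
    - [0, 0, 0, 0, 0, 0, 0]
    - [0, 0, 0, 0, 0, 0, 0]

```text
time_s: 11.85
tcp_pos: [0.5986, -0.1182, 0.0934]
ee_rot: [[-0.509, 0.861, 0.002], [0.861, 0.509, -0.001], [-0.001, 0.001, -1.0]]
wrist_force: [0.7, 0.4, 0.7]
gripper_width: 0.007
gripper_force: 0.0
```

```bash
python3 -c "
from h import *
rel()"
```

```text
t 11.85 tcp [ 0.5986 -0.1182  0.0934] face ang -59.41 tool xy rel axis [83.4 44.2] F [0.7 0.4 0.7] M [-0.08 -0.08 -0.03] j6 -153.5 tilt [-0.001  0.001]
```

Request:
arm_command:
  motion:
    - [0, 0, 0, 4, 0, 0, 0]
    - [0, 0, 0, 4, 0, 0, 0]
    - [0, 0, 0, 0, 0, 0, 0]

```text
time_s: 12.15
tcp_pos: [0.5974, -0.1177, 0.0845]
ee_rot: [[-0.509, 0.861, -0.0], [0.861, 0.509, 0.0], [0.0, 0.0, -1.0]]
wrist_force: [-0.3, 0.4, -0.2]
gripper_width: 0.005
gripper_force: 0.0
```

Request:
arm_command:
  motion:
    - [0, 0, 0, 2, 0, 0, 0]
    - [0, 0, 0, 2, 0, 0, 0]
    - [0, 0, 0, 0, 0, 0, 0]

```text
time_s: 12.45
tcp_pos: [0.5976, -0.1176, 0.0806]
ee_rot: [[-0.509, 0.861, 0.0], [0.861, 0.509, -0.0], [-0.0, 0.0, -1.0]]
wrist_force: [1.2, -0.9, -0.5]
gripper_width: 0.0
gripper_force: 0.0
```

Request:
arm_command:
  motion:
    - [0, 0, 0, 2, 0, 0, 0]
    - [0, 0, 0, 0, 0, 0, 0]

```text
time_s: 12.65
tcp_pos: [0.5977, -0.1176, 0.0787]
ee_rot: [[-0.509, 0.861, 0.0], [0.861, 0.509, -0.0], [-0.0, 0.0, -1.0]]
wrist_force: [-0.6, 0.6, 2.2]
gripper_width: 0.004
gripper_force: 1.2
```

Request:
arm_command:
  motion:
    - [0, 0, 0, 2, 0, 0, 0]
    - [0, 0, 0, 0, 0, 0, 0]

```text
time_s: 12.85
tcp_pos: [0.5977, -0.1177, 0.0767]
ee_rot: [[-0.509, 0.861, 0.0], [0.861, 0.509, -0.0], [-0.0, 0.0, -1.0]]
wrist_force: [0.1, 0.4, 3.8]
gripper_width: 0.004
gripper_force: 1.7
```

Request:
arm_command:
  motion:
    - [0, 0, 0, 1, 0, 0, 0]
    - [0, 0, 0, 1, 0, 0, 0]
    - [0, 0, 0, 0, 0, 0, 0]

```text
time_s: 13.15
tcp_pos: [0.5977, -0.1176, 0.0748]
ee_rot: [[-0.509, 0.861, 0.001], [0.861, 0.509, -0.0], [-0.0, 0.0, -1.0]]
wrist_force: [-0.8, 0.9, 5.0]
gripper_width: 0.006
gripper_force: 2.3
```

Request:
arm_command:
  motion:
    - [0, 0, 0, 1, 0, 0, 0]
    - [0, 0, 0, 0, 0, 0, 0]

```text
time_s: 13.35
tcp_pos: [0.5977, -0.1177, 0.0744]
ee_rot: [[-0.509, 0.861, 0.001], [0.861, 0.509, -0.0], [-0.001, 0.0, -1.0]]
wrist_force: [-1.6, 0.2, 7.5]
gripper_width: 0.004
gripper_force: 3.9
```

Request:
arm_command:
  motion:
    - [0, 0, 0, 1, 0, 0, 0]
    - [0, 0, 0, 0, 0, 0, 0]
    - [0, 0, 0, 0, 0, 0, 0]

```text
time_s: 13.65
tcp_pos: [0.5978, -0.1177, 0.0743]
ee_rot: [[-0.51, 0.86, 0.001], [0.86, 0.51, -0.0], [-0.001, 0.0, -1.0]]
wrist_force: [-2.5, 1.2, 12.2]
gripper_width: 0.008
gripper_force: 5.9
```

Request:
arm_command:
  motion:
    - [0, 0, 0, -3, 0, 0, 0]
    - [0, 0, 0, -5, 0, 0, 0]
    - [0, 0, 0, -15, 0, 0, 0]
    - [0, 0, 0, -40, 0, 0, 0]
    - [0, -25, 0, -40, 0, 0, 0]
    - [0, -30, 0, 0, 0, 0, 0]
    - [0, 0, 0, 0, 0, 0, 0]
    - [0, 0, 0, 0, 0, 0, 0]

```text
time_s: 14.45
tcp_pos: [0.6246, -0.1652, 0.1739]
ee_rot: [[-0.508, 0.862, -0.003], [0.862, 0.508, 0.001], [0.002, -0.002, -1.0]]
wrist_force: [-0.5, -0.4, -0.7]
gripper_width: 0.006
gripper_force: 0.0
```

```bash
python3 ang.py; python3 - <<'E'
from h import *
m=camera_model('wrist'); im=np.load('last.npy')
h=cv2.cvtColor(im,cv2.COLOR_RGB2HSV); k=cv2.inRange(h,(45,80,50),(90,255,255)); n,l,st,ce=cv2.connectedComponentsWithStats(k)
i=1+st[1:,4].argmax(); print(st[i],np.round(at_z(m,ce[i][::-1],.072),4)); save('w7',im)
E
```

```text
t 14.45 tcp [ 0.6246 -0.1652  0.1739] face ang -59.5 tool xy rel axis [29.8 42.6] F [-0.5 -0.4 -0.7] M [-0.08 -0.01 -0.05] j6 -148.9 tilt [ 0.002 -0.002]
fit [(0.935, -61.0, 0.0, -0.002), (0.923, -57.0, 0.002, -0.002), (0.91, -58.0, 0.002, -0.002)]
[309 126  30  31 725] [ 0.5979 -0.1173  0.072 ]
```

View pics/w7.png

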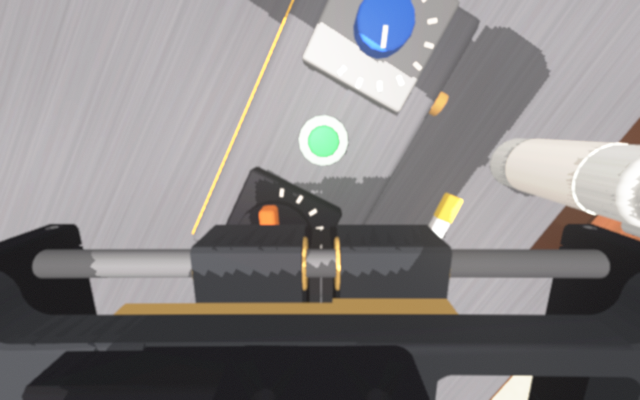

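The last picture shows the button back up at (323, 141), the dial's wing end at (268, 215) still at the eighth position, and the gas knob unchanged. The gripper is clear of everything, so I'm handing in.

```bash
python3 -c "
from station import finish_job
print(finish_job())"
```

```text
the job is handed in; nothing more can be done
None
```

I turned the welding current up four clicks, from the fourth to the eighth position, then pressed the green store button to its stop and let it come back up. I didn't touch the gas knob or anything else on the bench, and I handed the job in at about 14.5 s.

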